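Find the grinding jar with the steel ball and hold it over the beaker

ROBOT

A 6-joint arm with a two-finger parallel gripper is mounted at the origin on a cart in front of the work surface, level with it; the furniture and walls round the work are solid. World frame = base frame: x ahead of the robot, y to its left, z up, the work surface at z = 0. Lengths are in mm, angles in rad, forces in N, time in s.
With the tool pointing down it reaches from about 350 to 875 mm from the base axis. Payload 4.2 kg.
Tool frame: the origin (TCP) lies midway between the tips of the shut fingers; the grasp point (between the pads) lies 19 mm behind it; z points along the fingers, y is the line along which they close (so a half turn about z gives the same grasp; the last joint's range is limited). The gripper opens to 85 mm and grips with 20 to 120 N. Pads are 22 mm wide; open, the fingers measure 114 mm over their backs; the gripper's body (76 mm by 85 mm) begins 54 mm behind the grasp point. The pads swing forward as they close: fully open they stand 13 mm farther back than shut.
Start: joints at [1.394, 0.385, 0.008, 0, -1.194, -0.259], TCP at [263.801, 566.576, 231.312] pointing down, gripper open.
Joint ranges: [-3.14, 3.14], [-1.21, 2.06], [-1.07, 1.41], [-3.16, 2.05], [-2.99, -0.16], [-3.1, 3.1]. Speed limits (rad/s): [2.79, 2.79, 3.14, 3.14, 3.14, 3.14].

INTERFACE

Orientations are given as a unit quaternion [x, y, z, w].
In Python, from bench import read_state, get_image, job_done gives the robot as it stands.
- The arm moves only by the shell command python3 -m jog 'ROWS'. ROWS is JSON, a list of rows, each a list of 3 entries, a list of its own where there are three numbers: the shift along the world's x, y, z scaled (see below), then the turn, a rotation vector about the world's x, y, z scaled (see below), then the gripper's target within -1 to 1 (shut at 1, half-way at 0, fully open at -1). In form: [[[x, y, z], [wx, wy, wz], claw], ...]. A call has 1 to 20 rows; each row is the pose to reach, as a shift and turn from the pose commanded when the call began; what a row does not reach only later rows make up. The controller multiplies each number of a shift by 10 cm and each number of a turn by 120 degrees. A row lasts 1/10 s, in which the tool goes at most 50 mm and 8.59 degrees, less where a joint would pass 70% of its speed; a pose out of reach is approached as far as the arm can. A call with a number of a shift or a turn outside -1 to 1 is refused whole. A call with a gripper value outside its range is refused whole. The fingers move at their own pace and stop on an object; the grip force is fixed at half the most. Time passes only in rows, so rows that repeat a pose let the fingers close. It gives the time, the measured TCP pose, the force, the opening and the grip force at its end, in the units of the state.
- read_state(): the state, without advancing time (a new reading comes with each control period).
- get_image(name): name is "scene" or "top" or "wrist"; returns a dict with "frame" (384x512x3 uint8, red, green, blue), "range_z" (384x512 float32, mm along the optical axis (not along the pixel's ray), 0 where there is no reading), "fx", "fy", "cx", "cy" (pixels), "R" (3x3) and "t" (3): a world point X has camera coordinates R X + t. Camera axes: x right, y down, z forward; pixel columns grow to the right and rows downward; lengths in mm; the calibration is good to about 2 mm. The wrist camera is an equidistant fisheye: a pixel r from the principal point sees the ray r / f radians off the axis. A picture is of the moment at which its call begins.
- job_done(): hands the job in; it is judged then, once.
The state is a dict: "clock": time; "joints": joint angles; "joint_vel": joint speeds; "joint_efforts": joint torques, N m; "position": TCP position; "ee_rot": TCP orientation; "contact_force": force on the tool from outside, world axes, zero at the start; "wrist_torque": the same for the moment, N m; "gripper_width": finger opening in mm; "grasp_force": force on a finger pad.
Only numpy, scipy, OpenCV 4.12 (cv2) and the standard library are available. Lean on these libraries where they do the work, as an engineer would, in place of code of your own. Each camera call takes 0.05 s, during which the arm holds its last target. There are 200 camera calls.

TASK

The two closed grinding jars look alike, but one has the heavy steel ball in it and the other the light plastic ball. Turn the hold-down bar of the jar block crosswise, lift the left jar a few centimetres clear of the block to feel its weight and put it back in its own well, then lift the right jar clear in the same way; the jar you do not need must end standing in its own well. Finish while holding the heavier jar upright, still and centred a few centimetres above the mouth of the white beaker, touching nothing else, so that I can unscrew it there; do not put it down or let go, and leave the beaker and the other things on the bench where they stand.

Things in the scene. Friction and masses are not known exactly. Their poses are not given: they have to be found in the camera images.
- jar_block: Grey plastic block fixed to the bench, 80 (its x) x 204 (its y) x 30 mm high, with two round wells, 56 mm wide, 19 mm deep, 62 mm either side of its centre along its y, and a pillar with the hold-down bar between them. Origin: centre of its underside, at bench level; z up. Turned by at most 0.3 rad: its +y end is on the robot's left.
- well_left (a point): Centre of the floor of the left well (the +y one), 11 mm above the bench. Standing in its well, a jar has its origin here, with 2 mm of play all round; the edge of the well is chamfered 2 mm.
- well_right (a point): Centre of the floor of the right well (the -y one), 11 mm above the bench.
- hold_down (a joint): Angle of the hold-down bar on the block's pillar, rad, counter-clockwise from above positive. At 0 the bar (92 x 14 x 8 mm, underside 73.5 mm above the bench) lies along the block's y with its ends over both lids and keeps the jars in; beyond 0.9 either way it is clear of both; at +-1.57 it lies crosswise. Range +-1.65; it stays where it is left (friction 0.06 N m).
- wing_grip (a point): On the pillar's axis, middle of the top of the bar's upright black wing, 109.5 mm above the bench. The wing runs along the bar: 44 mm long, 10 mm thick, 26 mm high (83.5 to 109.5 mm above the bench). Pinch it across its thickness and turn it. The point turns with the bar: y along wing and bar, x across.
- jar_left: Left grinding jar, in the left well: closed steel jar, body 52 mm wide, lid 56 mm wide from 50 to 60 mm above the foot, on it a round knob 28 mm wide from 60 to 84 mm above the foot, to lift it by. Origin: centre of its foot; z up. Weighs about 300 g (+-5 %) plus its ball: steel 263 g or plastic 74 g. Take the knob with the fingers closing along the block's x (the bar is in the way along y).
- jar_right: Right grinding jar, at the start in the right well; same as jar_left to look at; it holds the other ball.
- beaker: White plastic beaker, open at the top, 74 mm wide at the mouth, 88 mm high, light and loose, standing on the bench to the left or the right of the block. Origin: centre of its underside; z up.
- marker: White marker pen lying on the bench, 142 mm long, 12 mm high; origin in its middle, at bench level. Leave it.
- usb_stick: Small memory stick lying at the back, 17 x 54 x 8 mm; origin: centre of its underside. Leave it.
- tube_rack: Low tube rack, 96 x 77 x 20 mm; origin: centre of its underside. Leave it.
- petri_low: Lower of two stacked Petri dishes, 92 mm wide, 15 mm high each; origin: centre of its underside. Leave it.
- petri_top: Upper of the two stacked Petri dishes. Leave it.
- reagent_1: Small reagent bottle between two machines at the back, 52 mm wide, 106 mm high; origin: centre of its underside. Leave it.

How it is judged (in metres and radians):
On the way, in this order (a step that is already met when the one before it is completed fails the run):
1. the hold-down bar turned crosswise, at least 0.9 rad from lying along the block ((value of joint hold_down above 0.9 rad or value of joint hold_down below -0.9 rad)), for 0.1 s.
2. the left jar lifted in the fingers, its foot at least 11 mm above the block's top (30 mm above its well's floor), the right jar standing in its well (z of jar_left in the frame of well_left above 0.03 m and contact force between the fingers and jar_left above 1 N and contact force between jar_left and jar_block below 0.05 N and horizontal distance between jar_right and well_right below 0.006 m and z of jar_right in the frame of well_right below 0.003 m and contact force between jar_right and jar_block above 1.5 N and angle between jar_right's own z axis and vertical below 0.06 rad), for 0.3 s.
3. the right jar lifted in the same way, the left jar standing back in its own well (z of jar_right in the frame of well_right above 0.03 m and contact force between the fingers and jar_right above 1 N and contact force between jar_right and jar_block below 0.05 N and horizontal distance between jar_left and well_left below 0.006 m and z of jar_left in the frame of well_left below 0.003 m and contact force between jar_left and jar_block above 1.5 N and angle between jar_left's own z axis and vertical below 0.06 rad), for 0.3 s.
At the end, for the whole second after the job is handed in: The heavier jar is held over the beaker: within 25 mm of its axis, foot 5 to 100 mm above the rim, tilt under 0.2 rad, still, touching only the fingers; the lighter one (under 4.6 N on the block) stands released in its own well within 6 mm; the beaker is within 30 mm of its start (((horizontal distance between jar_left and beaker below 0.025 m and z of jar_left in the frame of beaker between 0.093 and 0.188 m and angle between jar_left's own z axis and vertical below 0.2 rad and linear speed of jar_left below 0.03 m/s and contact force between the fingers and jar_left above 1 N and contact force between jar_left and beaker below 0.05 N and contact force between jar_left and jar_block below 0.05 N and horizontal distance between jar_right and well_right below 0.006 m and z of jar_right in the frame of well_right below 0.003 m and contact force between jar_right and jar_block between 1.5 and 4.6 N and angle between jar_right's own z axis and vertical below 0.06 rad and contact force between the arm and jar_right below 0.1 N) or (horizontal distance between jar_right and beaker below 0.025 m and z of jar_right in the frame of beaker between 0.093 and 0.188 m and angle between jar_right's own z axis and vertical below 0.2 rad and linear speed of jar_right below 0.03 m/s and contact force between the fingers and jar_right above 1 N and contact force between jar_right and beaker below 0.05 N and contact force between jar_right and jar_block below 0.05 N and horizontal distance between jar_left and well_left below 0.006 m and z of jar_left in the frame of well_left below 0.003 m and contact force between jar_left and jar_block between 1.5 and 4.6 N and angle between jar_left's own z axis and vertical below 0.06 rad and contact force between the arm and jar_left below 0.1 N)) and angle between beaker's own z axis and vertical below 0.1 rad and distance of beaker from where it was at the start of the episode below 0.03 m); the arm keeps its last pose, push and grip.
It fails at once if a jar tipped more than 0.6 rad (angle between any of jar_left, jar_right's own z axis and vertical above 0.6 rad).
It fails at once if the beaker knocked over or pushed more than 40 mm (angle between beaker's own z axis and vertical above 0.5 rad or distance of beaker from where it was at the start of the episode above 0.04 m).
It fails at once if one of the other things moved more than 30 mm (distance of any of marker, usb_stick, tube_rack, petri_low, petri_top, reagent_1 from where it was at the start of the episode above 0.03 m).
It also fails if it takes over 69 s, if anything falls off the work surface, if the arm or the gripper's body presses on something with over 40 N, if the wrist force passes 120 N, or if a joint passes its speed limit or range.

## Working session

There is one attempt and no reset: what is moved stays moved. The work goes in short steps, Python scripts to look and compute and a shell command to move; the robot and the scene stay as the last step left them, time stands still between calls to the robot, and variables do not carry over. Pictures are saved under pics/ and viewed, at most 10 in all, crops included, and the job is handed in when it is done.

```bash
mkdir -p pics; cat > h.py <<'E'
import numpy as np,cv2
from bench import read_state,get_image,job_done
def pts(im):
    z=im["range_z"];v,u=np.indices(z.shape)
    c=np.stack([(u-im["cx"])/im["fx"]*z,(v-im["cy"])/im["fy"]*z,z],-1)
    return (c-np.array(im["t"]))@np.array(im["R"])
E
python3 - <<'E'
from h import *
for n in("top","scene"):
    im=get_image(n);np.save(n+".npy",pts(im));np.save(n+"z.npy",im["range_z"])
    cv2.imwrite(f"pics/{n}0.png",cv2.resize(im["frame"][:,:,::-1],(800,600),interpolation=cv2.INTER_CUBIC))
    print(n,im["fx"],np.round(-np.array(im["R"]).T@im["t"]))
s=read_state();print(s)
E
```

```text
top 437.51435364715263 [ 447.  -48. 1393.]
scene 485.7099570874641 [-679. -955.  935.]
{'clock': 0.1, 'joints': array([ 1.39359104e+00,  3.85485813e-01,  6.77925545e-03, -4.38167434e-04,
       -1.19399969e+00, -2.58571950e-01]), 'joint_vel': array([ 0.00031853, -0.00157227,  0.00339886,  0.0010264 ,  0.00154361,
        0.00125019]), 'joint_efforts': array([-3.24856319e-04, -3.93317020e+01,  1.88930994e+01,  4.19799596e+00,
       -2.57072250e-03,  2.66755407e-06]), 'position': array([263.60256197, 566.12370972, 230.33334784]), 'ee_rot': array([ 9.76338103e-01, -2.16247438e-01, -1.64628773e-04,  9.62451814e-04]), 'contact_force': array([ 0.17790713, -0.37659265, -0.45337334]), 'wrist_torque': array([-0.0151553 ,  0.02653217, -0.02021724]), 'grasp_force': 0.0, 'gripper_width': 85.15679329659629}
```

View pics/top0.png

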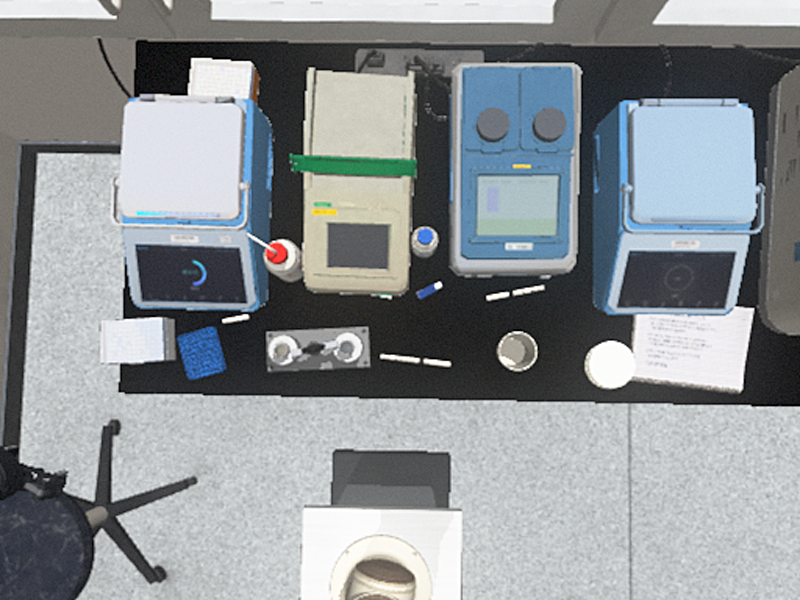

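View pics/scene0.png

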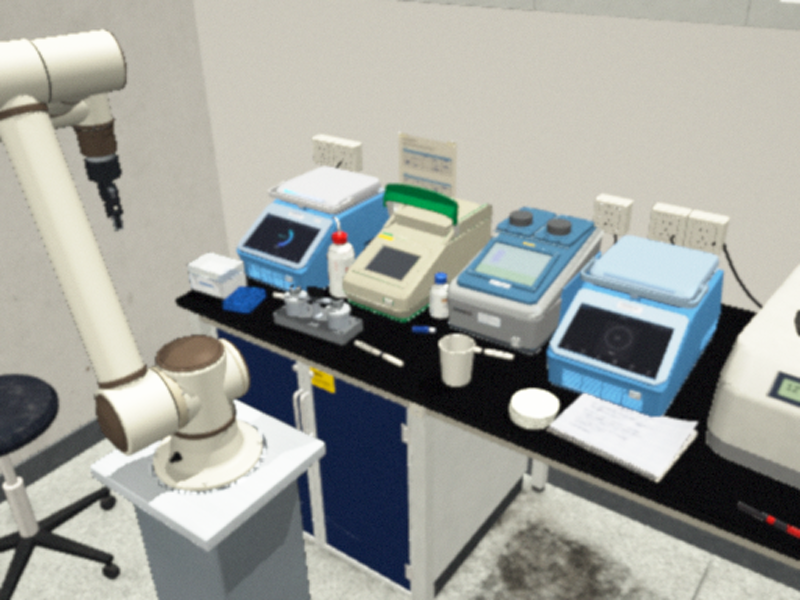

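The top view shows the block at about (318,349), with jar knobs at (281,349) and (349,346) and the dark wing at (315,349). The beaker is at (517,351). The pen lies between block and beaker at (415,360), and a second pen is at (515,293).

```bash
python3 - <<'E'
from h import *
P=np.load("top.npy");k=512/800
def reg(u0,u1,v0,v1,z0,z1):
    Q=P[int(v0*k):int(v1*k),int(u0*k):int(u1*k)].reshape(-1,3)
    return Q[(Q[:,2]>z0)&(Q[:,2]<z1)]
def show(n,q):print(n,len(q),np.round(q.mean(0),1),"mid",np.round((q.min(0)+q.max(0))/2,1),"ext",np.round(np.ptp(q,0),1))
b=reg(255,380,318,380,22,38);show("block",b)
r=cv2.minAreaRect(b[:,:2].astype(np.float32));print(r)
show("knobL",reg(262,303,325,375,88,102));show("knobR",reg(330,372,325,375,88,102))
show("lidL",reg(262,310,325,375,64,80));show("lidR",reg(325,372,325,375,64,80))
show("wing",reg(300,335,325,375,103,118))
show("beaker",reg(485,550,320,385,80,96))
show("bench",reg(440,480,320,385,-20,20))
show("pen",reg(375,460,345,375,6,16))
for n in("scene",):
    S=np.load("scene.npy").reshape(-1,3);S=S[(S[:,0]>350)&(S[:,0]<700)]
    for nm,z0,z1,y0,y1 in(("blk",22,38,50,350),("knobs",89,100,50,350),("wing",104,116,50,350),("bkr",80,93,-450,-150)):
        q=S[(S[:,2]>z0)&(S[:,2]<z1)&(S[:,1]>y0)&(S[:,1]<y1)]
        if len(q):show("sc "+nm,q)
im=get_image("top")["frame"][195:250,160:360,::-1]
cv2.imwrite("pics/c1.png",cv2.resize(im,(800,220),interpolation=cv2.INTER_CUBIC))
E
```

```text
block 970 [468.8 127.6  29. ] mid [468.4 132.6  30. ] ext [ 90.8 205.9  15.9]
((469.3227233886719, 131.95399475097656), (79.99964141845703, 204.2949981689453), 3.9135656356811523)
knobL 15 [464.6 191.7  92.4] mid [464.6 194.3  93.3] ext [26.9 27.6 10.3]
knobR 22 [473.1  66.3  92.3] mid [472.8  68.7  92.8] ext [26.9 24.2  8.2]
lidL 204 [464.8 191.7  70.9] mid [466.3 185.5  72.3] ext [54.7 75.1 15.4]
lidR 199 [473.2  70.6  70.5] mid [473.4  77.5  71.7] ext [51.8 69.  15.1]
wing 52 [469.2 131.7 107.8] mid [468.3 132.1 109.2] ext [15.4 41.4 11.3]
beaker 78 [ 471.8 -259.8   86. ] mid [ 471.7 -255.7   86.3] ext [71.5 72.  11.5]
bench 1087 [ 469.6 -150.7   -1. ] mid [ 469.8 -151.     1.6] ext [131.6  82.   27.3]
pen 123 [452.  -63.    9.2] mid [450.9 -63.5  10.7] ext [ 53.9 138.9   9.1]
sc blk 527 [489.8 162.   29.6] mid [524.7 200.   30. ] ext [220.9 299.7  16. ]
sc knobs 346 [573.9 179.5  94.6] mid [552.2 200.   94.5] ext [212.1 298.8  10.9]
sc wing 360 [609.1 183.2 109.8] mid [575.8 199.8 110. ] ext [237.3 297.2  12. ]
sc bkr 328 [ 570.9 -284.1   85.9] mid [ 563.2 -300.    86.5] ext [264.5 299.6  12.9]
```

View pics/c1.png

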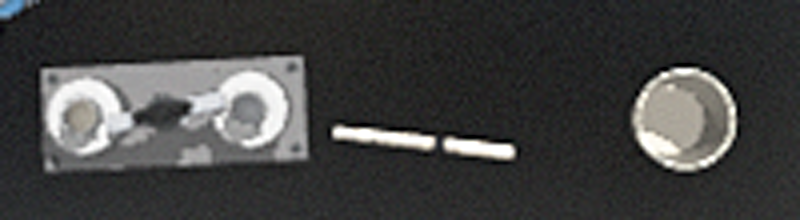

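Block centre is about (469,131.5) with yaw +0.068, so the wells are at (464.8,193.4) and (473.2,69.6). These agree with the measured knobs. The beaker is at about (472,-256). Moving above the wing now: shift (205,-435), turn -61°.

```bash

python3 -m jog '[[[0.2,-0.43,0],[0,0,-0.05],-1],[[0.41,-0.87,0],[0,0,-0.102],-1],[[0.41,-0.87,0],[0,0,-0.102],-1]]'
python3 -m jog '[[[0.2,-0.43,0],[0,0,-0.05],-1],[[0.41,-0.87,0],[0,0,-0.102],-1],[[0.41,-0.87,0],[0,0,-0.102],-1]]'
python3 -m jog '[[[0.2,-0.43,0],[0,0,-0.05],-1],[[0.41,-0.87,0],[0,0,-0.102],-1],[[0.41,-0.87,0],[0,0,-0.102],-1]]'
python3 -m jog '[[[0.2,-0.43,0],[0,0,-0.05],-1],[[0.41,-0.87,0],[0,0,-0.102],-1],[[0.41,-0.87,0],[0,0,-0.102],-1]]'
python3 -m jog '[[[0.2,-0.43,0],[0,0,-0.05],-1],[[0.41,-0.87,0],[0,0,-0.102],-1],[[0.41,-0.87,0],[0,0,-0.102],-1],[[0.41,-0.87,0],[0,0,-0.102],-1],[[0.41,-0.87,0],[0,0,-0.102],-1]]'
python3 - <<'E'
from h import *
im=get_image("wrist");cv2.imwrite("pics/w1.png",cv2.resize(im["frame"][:,:,::-1],(800,600)))
s=read_state();print(s["position"],s["joints"],s["ee_rot"],im["fx"],im["cx"],im["cy"])
def proj(im,X):
    c=im["R"]@np.array(X,float)+im["t"];r=np.hypot(c[0],c[1]);a=np.arctan2(r,c[2])
    return np.round(800/512*np.array([im["cx"]+im["fx"]*a*c[0]/r,im["cy"]+im["fy"]*a*c[1]/r]))
for n,X in dict(wing=(469,131.5,109.5),L=(464.8,193.4,95),R=(473.2,69.6,95),tcp=s["position"]).items():print(n,proj(im,X))
E
```

```text
clock: 0.45
position: [305.9, 475.0, 231.3]
ee_rot: [0.947, -0.322, -0.0, 0.001]
contact_force: [0.8, 1.0, 0.3]
gripper_width: 85.6
grasp_force: 0.0
clock: 0.75
position: [346.7, 388.5, 231.3]
ee_rot: [0.907, -0.421, -0.0, 0.001]
contact_force: [0.8, 0.4, 0.2]
gripper_width: 85.3
grasp_force: 0.0
clock: 1.05
position: [387.6, 302.0, 231.2]
ee_rot: [0.857, -0.515, -0.0, 0.001]
contact_force: [-0.2, -0.4, -0.3]
gripper_width: 85.3
grasp_force: 0.0
clock: 1.35
position: [428.8, 215.6, 231.2]
ee_rot: [0.797, -0.604, 0.0, 0.0]
contact_force: [0.9, 0.5, 0.4]
gripper_width: 85.2
grasp_force: 0.0
clock: 1.85
position: [468.7, 132.7, 231.2]
ee_rot: [0.731, -0.682, -0.0, -0.0]
contact_force: [0.4, 0.1, -0.6]
gripper_width: 85.1
grasp_force: 0.0
[468.56386801 132.93971663 231.25196654] [ 6.10634596e-01  1.48652090e-01 -3.19395916e-01 -1.76013964e-04
 -1.10266309e+00 -5.40996810e-01] [ 7.31266807e-01 -6.82091526e-01 -6.79554663e-05 -5.80228299e-05] 297.3186396354542 260.27857276223216 193.07335784565774
wing [405. 293.]
L [405. 380.]
R [405. 185.]
tcp [404. 386.]
```

View pics/w1.png

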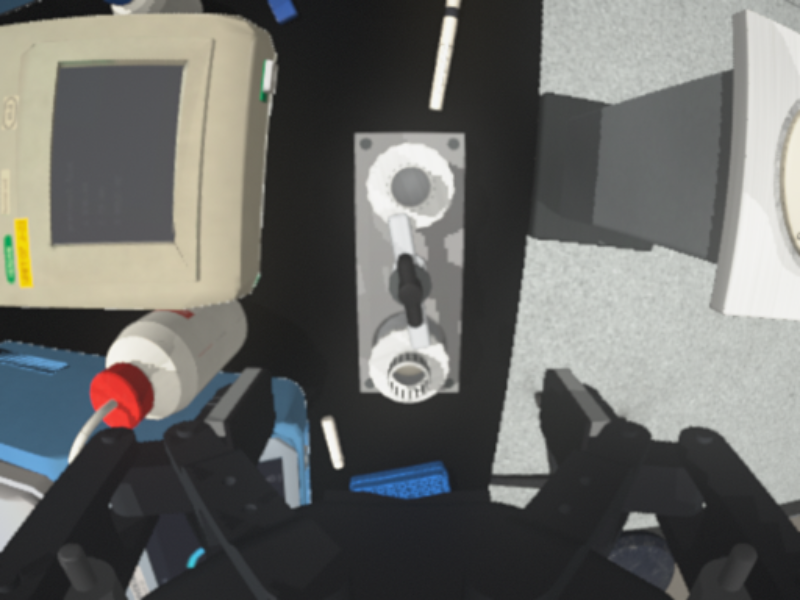

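The wrist view shows the bar already turned about +0.17 rad: its ends are at (400,235) and (420,330), and the wing centre is at (410,290). I'll align +10°, descend and pinch.

```bash

python3 -m jog '[[[0,-0.01,-0.3],[0,0,0.05],-1],[[-0.01,-0.02,-0.6],[0,0,0.08],-1],[[-0.02,-0.02,-0.9],[0,0,0.08],-1],[[-0.02,-0.02,-0.9],[0,0,0.08],-1]]'
python3 -m jog '[[[0,0,-0.2],[0,0,0],-1],[[0,0,-0.4],[0,0,0],-1],[[0,0,-0.54],[0,0,0],-1],[[0,0,-0.54],[0,0,0],-1],[[0,0,-0.54],[0,0,0],0.4],[[0,0,-0.54],[0,0,0],1],[[0,0,-0.54],[0,0,0],1],[[0,0,-0.54],[0,0,0],1],[[0,0,-0.54],[0,0,0],1],[[0,0,-0.54],[0,0,0],1],[[0,0,-0.54],[0,0,0],1],[[0,0,-0.54],[0,0,0],1]]'
```

```text
clock: 2.3
position: [463.8, 129.5, 137.9]
ee_rot: [0.786, -0.619, -0.002, 0.004]
contact_force: [-0.3, 0.0, -0.3]
gripper_width: 85.4
grasp_force: 0.0
clock: 3.5
position: [467.9, 130.0, 88.1]
ee_rot: [0.785, -0.619, 0.001, -0.001]
contact_force: [2.4, -0.9, 4.9]
gripper_width: 12.9
grasp_force: 58.7
```

```bash

python3 -m jog '[[[0,0,0],[0,0,0.06],1],[[0,0,0],[0,0,0.12],1],[[0,0,0],[0,0,0.18],1],[[0,0,0],[0,0,0.24],1],[[0,0,0],[0,0,0.3],1],[[0,0,0],[0,0,0.36],1],[[0,0,0],[0,0,0.42],1],[[0,0,0],[0,0,0.48],1],[[0,0,0],[0,0,0.54],1],[[0,0,0],[0,0,0.6],1],[[0,0,0],[0,0,0.64],1],[[0,0,0],[0,0,0.64],1],[[0,0,0],[0,0,0.64],1],[[0,0,0],[0,0,0.64],1]]'
```

```text
clock: 4.9
position: [470.9, 133.5, 88.2]
ee_rot: [1.0, 0.003, 0.005, -0.004]
contact_force: [7.0, 8.2, -3.0]
gripper_width: 12.7
grasp_force: 58.5
```

```bash

python3 -m jog '[[[0,0,0],[0,0,0],0.3],[[0,0,0],[0,0,0],0.3],[[0,0,0],[0,0,0],0.3],[[0,0,0.1],[0,0,0],0.3],[[0,0,0.3],[0,0,0],0.3],[[0,0,0.6],[0,0,0],0.3],[[0,0,0.9],[0,0,0],0.3],[[0,0,0.95],[0,0,-0.06],0.3],[[0,0,0.95],[0,0,-0.12],-1],[[0,0,0.95],[0,0,-0.18],-1],[[0,0,0.95],[0,0,-0.24],-1],[[0,0,0.95],[0,0,-0.3],-1],[[0,0,0.95],[0,0,-0.36],-1],[[0,0,0.95],[0,0,-0.42],-1],[[0,0,0.95],[0,0,-0.48],-1],[[0,0,0.95],[0,0,-0.54],-1],[[0,0,0.95],[0,0,-0.6],-1],[[0,0,0.95],[0,0,-0.66],-1],[[0,0,0.95],[0,0,-0.72],-1],[[0,0,0.95],[0,0,-0.72],-1]]'
python3 -m jog '[[[0,0.0,0],[0,0,0],-1],[[0,0,0],[0,0,0],-1],[[0,0,0],[0,0,0],-1]]'
python3 - <<'E'
from h import *
im=get_image("wrist");cv2.imwrite("pics/w2.png",cv2.resize(im["frame"][:,:,::-1],(800,600)))
s=read_state();print(s["position"],s["ee_rot"])
def proj(im,X):
    c=im["R"]@np.array(X,float)+im["t"];r=np.hypot(c[0],c[1]);a=np.arctan2(r,c[2])
    return np.round(800/512*np.array([im["cx"]+im["fx"]*a*c[0]/r,im["cy"]+im["fy"]*a*c[1]/r]))
for n,X in dict(wing=(469,131.5,109.5),L=(464.8,193.4,95),R=(473.2,69.6,95)).items():print(n,proj(im,X))
E
```

```text
clock: 6.9
position: [466.6, 129.3, 182.9]
ee_rot: [0.73, -0.683, 0.0, -0.0]
contact_force: [-0.1, -0.2, -0.0]
gripper_width: 85.2
grasp_force: 0.0
clock: 7.2
position: [466.8, 129.5, 182.4]
ee_rot: [0.731, -0.683, 0.0, 0.0]
contact_force: [-0.6, 0.2, -0.6]
gripper_width: 85.2
grasp_force: 0.0
[466.76041535 129.53977576 182.3694807 ] [ 7.30622987e-01 -6.82781114e-01 -3.81899822e-06  2.03218773e-05]
wing [400. 324.]
L [401. 421.]
R [400. 193.]
```

View pics/w2.png

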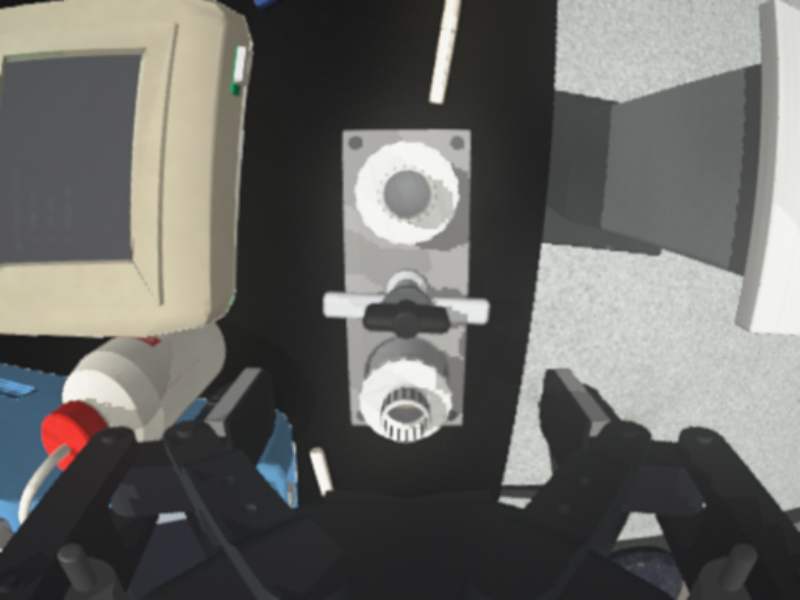

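```bash
python3 - <<'E'
from h import *
im=get_image("wrist");z=im["range_z"];v,u=np.indices(z.shape)
x=(u-im["cx"])/im["fx"];y=(v-im["cy"])/im["fy"];a=np.hypot(x,y)+1e-9
c=np.stack([x/a*np.tan(a)*z,y/a*np.tan(a)*z,z],-1);P=(c-im["t"])@im["R"]
P=P[(z>0)&(v<300)&(a<1.3)]
def show(n,x,y,r,z0,z1):
    q=P[(np.hypot(P[:,0]-x,P[:,1]-y)<r)&(P[:,2]>z0)&(P[:,2]<z1)];print(n,len(q),np.round(q.mean(0),1),np.round((q.min(0)+q.max(0))/2,1),np.round(np.ptp(q,0),1))
for n,x,y in(("L",464.8,193.4),("R",473.2,69.6)):
    show(n+"knob",x,y,24,91,100);show(n+"lid",x,y,36,66,75)
show("wing",469,131.5,35,105,115)
b=P[(abs(P[:,2]-30)<4)&(abs(P[:,0]-469)<60)&(abs(P[:,1]-131)<120)]
print(cv2.minAreaRect(b[:,:2].astype(np.float32)))
cr=cv2.resize(im["frame"][225:300,210:310,::-1],(800,600),interpolation=cv2.INTER_CUBIC);cv2.imwrite("pics/w3.png",cr)
E
```

```text
Lknob 156 [463.  190.   92.6] [463.  195.   92.9] [27.7 29.6  3.7]
Llid 1731 [463.1 189.9  69.2] [462.6 194.   69.8] [56.3 55.7  7.6]
Rknob 216 [469.9  69.6  92.9] [470.   69.9  93.1] [27.9 28.6  4. ]
Rlid 2421 [470.   69.8  69.2] [469.8  70.   69.6] [56.1 56.3  7.2]
wing 686 [466.1 132.  107.7] [466.2 132.3 107.7] [42.4 14.2  5.4]
((466.0289611816406, 132.47869873046875), (80.74192810058594, 204.28553771972656), 3.8577616214752197)
```

View pics/w3.png

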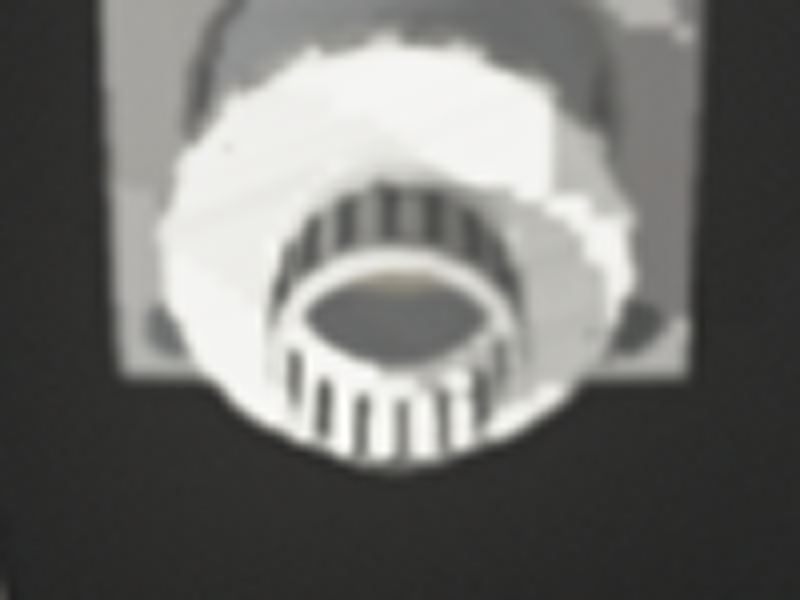

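Fused estimates are pillar (467.5,133), left jar (463.5,194.5) and right jar (471.5,71). The crop shows the ribbed knob and no obstruction; the bar is crosswise. Grasping the left knob next.

```bash

python3 -m jog '[[[-0.01,0.25,0],[0,0,0],-1],[[-0.03,0.5,0],[0,0,0],-1],[[-0.03,0.65,-0.1],[0,0,0],-1],[[-0.03,0.65,-0.3],[0,0,0],-1],[[-0.03,0.65,-0.5],[0,0,0],-1],[[-0.03,0.65,-0.5],[0,0,0],-1],[[-0.03,0.65,-0.5],[0,0,0],-1]]'
python3 -m jog '[[[0,0,-0.15],[0,0,0],-1],[[0,0,-0.3],[0,0,0],-1],[[0,0,-0.45],[0,0,0],-1],[[0,0,-0.57],[0,0,0],-1],[[0,0,-0.57],[0,0,0],-1],[[0,0,-0.57],[0,0,0],-0.2],[[0,0,-0.57],[0,0,0],0.2],[[0,0,-0.57],[0,0,0],0.6],[[0,0,-0.57],[0,0,0],1],[[0,0,-0.57],[0,0,0],1],[[0,0,-0.57],[0,0,0],1],[[0,0,-0.57],[0,0,0],1],[[0,0,-0.57],[0,0,0],1]]'
```

```text
clock: 8.0
position: [463.8, 194.4, 132.0]
ee_rot: [0.73, -0.683, 0.0, 0.001]
contact_force: [-0.5, 0.9, -0.5]
gripper_width: 85.4
grasp_force: 0.0
clock: 9.3
position: [464.0, 194.8, 76.2]
ee_rot: [0.73, -0.683, 0.0, -0.0]
contact_force: [-2.1, -0.4, 6.0]
gripper_width: 25.9
grasp_force: 58.8
```

```bash

python3 -m jog '[[[0,0,0.05],[0,0,0],1],[[0,0,0.1],[0,0,0],1],[[0,0,0.2],[0,0,0],1],[[0,0,0.3],[0,0,0],1],[[0,0,0.4],[0,0,0],1],[[0,0,0.45],[0,0,0],1],[[0,0,0.45],[0,0,0],1],[[0,0,0.45],[0,0,0],1],[[0,0,0.45],[0,0,0],1],[[0,0,0.45],[0,0,0],1],[[0,0,0.45],[0,0,0],1],[[0,0,0.45],[0,0,0],1],[[0,0,0.45],[0,0,0],1],[[0,0,0.45],[0,0,0],1],[[0,0,0.45],[0,0,0],1]]'
python3 - <<'E'
from h import *
im=get_image("wrist");cv2.imwrite("pics/w4.png",cv2.resize(im["frame"][:,:,::-1],(800,600)))
f=[]
for i in range(5):
    f.append(read_state()["contact_force"][2]);get_image("wrist")
print(f,read_state()["position"],read_state()["joint_efforts"],read_state()["wrist_torque"])
E
```

```text
clock: 10.8
position: [463.8, 194.6, 120.3]
ee_rot: [0.73, -0.683, -0.0, 0.0]
contact_force: [0.3, 0.0, -3.5]
gripper_width: 26.4
grasp_force: 59.2
[np.float64(-3.670275871212757), np.float64(-3.1882263292365605), np.float64(-4.716723382026349), np.float64(-3.9726647219975897), np.float64(-2.6605314969519096)] [463.80473698 194.59131966 120.32022513] [-1.03426650e-03 -3.25019646e+01  1.61563593e+01  3.76095548e+00
  2.21004550e-03  3.46502372e-05] [ 0.01823998 -0.02830948  0.03361916]
```

View pics/w4.png

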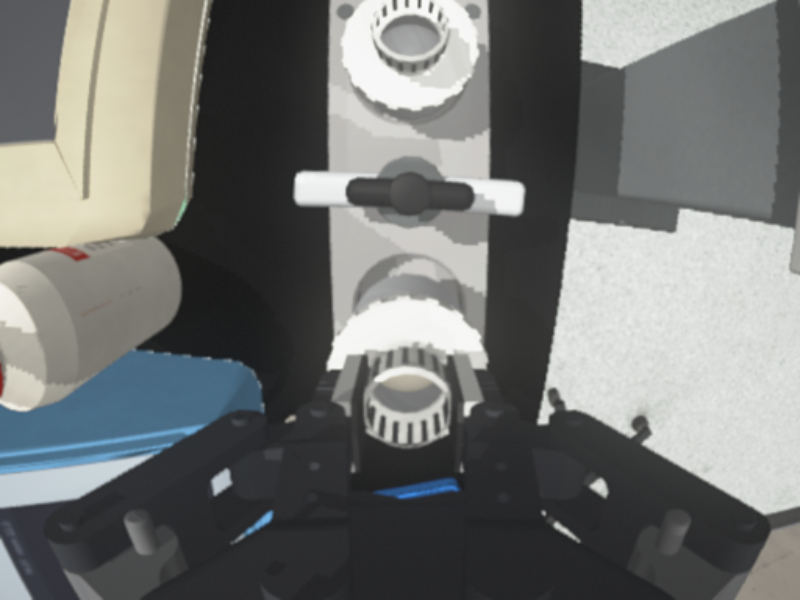

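The jar is lifted clear and pulls about 3.6 N, so it is probably the light one. Putting it back now.

```bash

python3 -m jog '[[[0,0,-0.1],[0,0,0],1],[[0,0,-0.2],[0,0,0],1],[[0,0,-0.28],[0,0,0],1],[[0,0,-0.34],[0,0,0],1],[[0,0,-0.39],[0,0,0],1],[[0,0,-0.43],[0,0,0],1],[[0,0,-0.45],[0,0,0],1],[[0,0,-0.45],[0,0,0],1],[[0,0,-0.45],[0,0,0],1],[[0,0,-0.45],[0,0,0],1],[[0,0,-0.45],[0,0,0],1]]'
```

```text
clock: 12.2
position: [463.8, 194.6, 76.2]
ee_rot: [0.73, -0.683, 0.0, -0.0]
contact_force: [-2.9, -0.2, 6.8]
gripper_width: 25.6
grasp_force: 60.0
```

```bash

python3 -m jog '[[[0,0,0],[0,0,0],0.1],[[0,0,0],[0,0,0],-0.3],[[0,0,0],[0,0,0],-0.7],[[0,0,0],[0,0,0],-1],[[0,0,0],[0,0,0],-1],[[0,0,0.1],[0,0,0],-1],[[0,0,0.3],[0,0,0],-1],[[0,0,0.6],[0,0,0],-1],[[0,0,0.9],[0,0,0],-1],[[0.02,-0.3,0.98],[0,0,0],-1],[[0.04,-0.6,0.98],[0,0,0],-1],[[0.06,-0.8,0.98],[0,0,0],-1],[[0.06,-0.8,0.98],[0,0,0],-1]]'
python3 -m jog '[[[0.01,-0.2,0],[0,0,0],-1],[[0.02,-0.43,0],[0,0,0],-1],[[0.02,-0.43,-0.2],[0,0,0],-1],[[0.02,-0.43,-0.4],[0,0,0],-1],[[0.02,-0.43,-0.4],[0,0,0],-1],[[0.02,-0.43,-0.4],[0,0,0],-1]]'
python3 - <<'E'
from h import *
im=get_image("wrist");z=im["range_z"];v,u=np.indices(z.shape)
x=(u-im["cx"])/im["fx"];y=(v-im["cy"])/im["fy"];a=np.hypot(x,y)+1e-9
c=np.stack([x/a*np.tan(a)*z,y/a*np.tan(a)*z,z],-1);P=(c-im["t"])@im["R"]
Q=P[(z>0)&(v<300)&(a<1.3)]
q=Q[(np.hypot(Q[:,0]-471,Q[:,1]-70)<34)&(abs(Q[:,2]-70)<4)];print(q.mean(0),(q.min(0)+q.max(0))/2,np.ptp(q,0))
T=pts(get_image("top"))
for x,y in((464,193.4),(473,69.6)):
    q=T[(np.hypot(T[...,0]-x,T[...,1]-y)<34)&(abs(T[...,2]-71)<5)];print("top lid",len(q),q.mean(0).round(1) if len(q) else "")
E
```

```text
clock: 13.5
position: [469.6, 112.8, 174.2]
ee_rot: [0.729, -0.684, 0.0, -0.0]
contact_force: [-0.5, 0.7, -0.5]
gripper_width: 85.4
grasp_force: 0.0
clock: 14.1
position: [472.2, 72.1, 133.8]
ee_rot: [0.731, -0.683, 0.0, -0.0]
contact_force: [0.9, -0.6, 0.3]
gripper_width: 85.6
grasp_force: 0.0
[470.21484796  66.51469594  69.24647911] [470.20948963  70.10686627  69.44354388] [56.13483506 56.11860548  6.85829804]
top lid 0 
top lid 23 [466.9  47.2  69.7]
```

Right lid is at about (471,70.5). Descending, gripping, lifting 45 mm and weighing.

```bash

python3 -m jog '[[[-0.01,-0.01,-0.15],[0,0,0],-1],[[-0.01,-0.01,-0.3],[0,0,0],-1],[[-0.01,-0.01,-0.45],[0,0,0],-1],[[-0.01,-0.01,-0.58],[0,0,0],-1],[[-0.01,-0.01,-0.58],[0,0,0],-1],[[-0.01,-0.01,-0.58],[0,0,0],-0.2],[[-0.01,-0.01,-0.58],[0,0,0],0.2],[[-0.01,-0.01,-0.58],[0,0,0],0.6],[[-0.01,-0.01,-0.58],[0,0,0],1],[[-0.01,-0.01,-0.58],[0,0,0],1],[[-0.01,-0.01,-0.58],[0,0,0],1],[[-0.01,-0.01,-0.58],[0,0,0],1],[[-0.01,-0.01,-0.58],[0,0,0],1]]'
python3 -m jog '[[[0,0,0.05],[0,0,0],1],[[0,0,0.1],[0,0,0],1],[[0,0,0.2],[0,0,0],1],[[0,0,0.3],[0,0,0],1],[[0,0,0.4],[0,0,0],1],[[0,0,0.5],[0,0,0],1],[[0,0,0.5],[0,0,0],1],[[0,0,0.5],[0,0,0],1],[[0,0,0.5],[0,0,0],1],[[0,0,0.5],[0,0,0],1],[[0,0,0.5],[0,0,0],1],[[0,0,0.5],[0,0,0],1],[[0,0,0.5],[0,0,0],1],[[0,0,0.5],[0,0,0],1],[[0,0,0.5],[0,0,0],1]]'
python3 - <<'E'
from h import *
f=[]
for i in range(6):
    f.append(read_state()["contact_force"][2]);im=get_image("wrist" if i<5 else "scene")
print(np.round(f,2),read_state()["position"])
cv2.imwrite("pics/s5.png",cv2.resize(im["frame"][170:290,160:330,::-1],(800,565),interpolation=cv2.INTER_CUBIC))
E
```

```text
clock: 15.5
position: [471.3, 70.8, 76.2]
ee_rot: [0.73, -0.683, 0.0, -0.001]
contact_force: [-1.1, 0.5, 5.9]
gripper_width: 26.3
grasp_force: 58.6
clock: 17.0
position: [470.8, 70.6, 125.3]
ee_rot: [0.73, -0.683, -0.0, 0.0]
contact_force: [-0.7, 0.3, -5.9]
gripper_width: 26.1
grasp_force: 60.0
[-5.88 -6.07 -5.45 -5.32 -5.35 -6.33] [470.78404751  70.56403616 125.32412351]
```

View pics/s5.png

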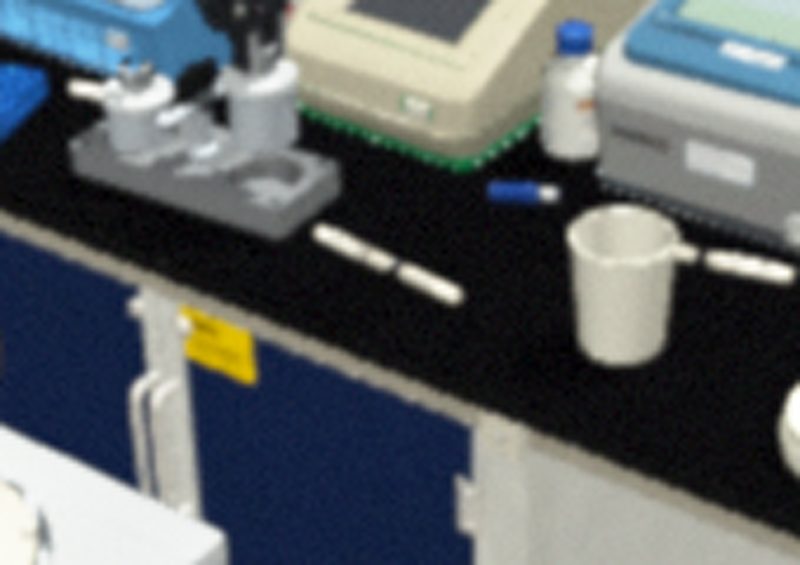

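The right jar pulls about 5.7 N against 3.7 N, so it is the heavy one. The scene crop shows the left jar in its well at (135,110) and the right jar held clear at (265,110). The beaker stands at (622,285). Raising by 75 mm, then moving 326 mm to the right.

```bash

python3 -m jog '[[[0,0,0.15],[0,0,0],1],[[0,0,0.35],[0,0,0],1],[[0,0,0.55],[0,0,0],1],[[0,0,0.7],[0,0,0],1],[[0,0,0.75],[0,0,0],1],[[0,-0.1,0.75],[0,0,0],1],[[0,-0.3,0.75],[0,0,0],1],[[0,-0.5,0.75],[0,0,0],1],[[0,-0.7,0.75],[0,0,0],1],[[0,-0.9,0.75],[0,0,0],1]]'
python3 -m jog '[[[0,-0.2,0],[0,0,0],1],[[0,-0.4,0],[0,0,0],1],[[0,-0.6,0],[0,0,0],1],[[0,-0.8,0],[0,0,0],1],[[0,-1,0],[0,0,0],1]]'
python3 -m jog '[[[0,-0.2,0],[0,0,0],1],[[0,-0.4,0],[0,0,0],1],[[0,-0.6,0],[0,0,0],1],[[0,-0.75,0],[0,0,0],1],[[0,-0.88,0],[0,0,0],1]]'
python3 -m jog '[[[0,-0.15,0],[0,0,0],1],[[0,-0.28,0],[0,0,0],1],[[0,-0.38,0],[0,0,0],1],[[0,-0.46,0],[0,0,0],1],[[0,-0.48,0],[0,0,0],1],[[0,-0.48,0],[0,0,0],1],[[0,-0.48,0],[0,0,0],1],[[0,-0.48,0],[0,0,0],1],[[0,-0.48,0],[0,0,0],1]]'
python3 - <<'E'
from h import *
im=get_image("scene");cv2.imwrite("pics/s6.png",cv2.resize(im["frame"][150:290,160:350,::-1],(800,589),interpolation=cv2.INTER_CUBIC))
T=pts(get_image("top"));q=T[(np.hypot(T[...,0]-464,T[...,1]-193.4)<34)&(abs(T[...,2]-71)<4)];print("L lid",len(q),(q.max(0)+q.min(0))/2,np.ptp(q,0))
Q=pts(im);q=Q[(Q[...,2]>70)&(Q[...,2]<88)&(np.hypot(Q[...,0]-471,Q[...,1]+256)<50)]
r=cv2.minEnclosingCircle(q[:,:2].astype(np.float32));print("beaker scene",len(q),r)
print(read_state()["position"],read_state()["contact_force"])
E
```

```text
clock: 18.3
position: [469.6, -20.9, 198.9]
ee_rot: [0.73, -0.683, -0.001, 0.001]
contact_force: [0.9, 0.2, -4.8]
gripper_width: 25.7
grasp_force: 59.9
clock: 18.8
position: [469.5, -120.8, 198.8]
ee_rot: [0.73, -0.683, -0.001, 0.001]
contact_force: [1.0, 0.4, -5.7]
gripper_width: 25.5
grasp_force: 59.9
clock: 19.3
position: [469.5, -208.6, 198.8]
ee_rot: [0.73, -0.683, -0.001, 0.001]
contact_force: [0.6, 0.5, -6.2]
gripper_width: 25.9
grasp_force: 59.9
clock: 20.2
position: [470.9, -255.0, 200.4]
ee_rot: [0.731, -0.683, 0.0, -0.0]
contact_force: [0.3, -1.2, -4.9]
gripper_width: 26.1
grasp_force: 59.9
L lid 171 [466.3343353  194.41894175  71.07248243] [54.61460037 55.6029855   7.67081765]
beaker scene 197 ((468.39959716796875, -255.69375610351562), 42.46933364868164)
[ 470.85465467 -255.17015104  200.41766429] [-0.01311534 -0.02135571 -5.27503984]
```

View pics/s6.png

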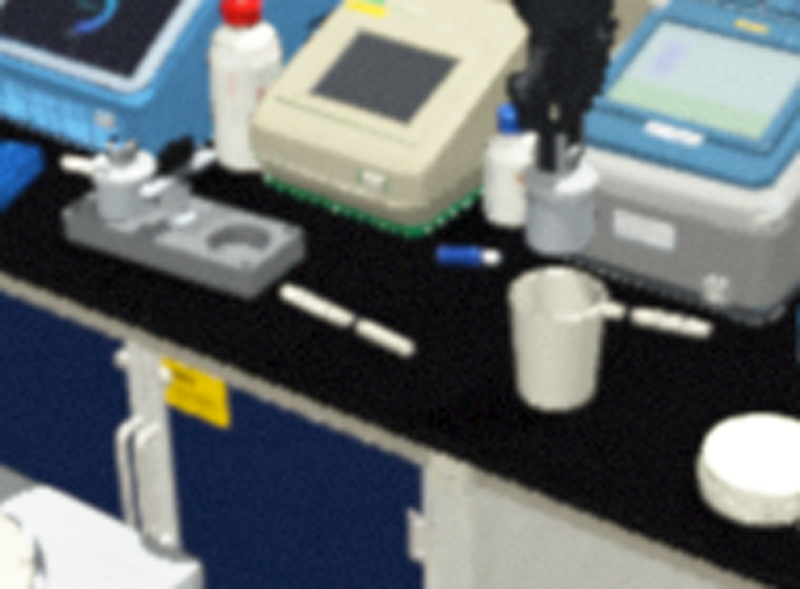

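The jar hangs upright at (562,210), centred over the beaker mouth at (558,290). The left jar stands in its well at (125,185). The beaker measures (468–472,-256) against TCP (471,-255), and the foot is about 47 mm above the rim. Handing in.

```bash
python3 -c "from bench import job_done;print(job_done())"
```

```text
the job is handed in; nothing more can be done
None
```

I handed the job in with the right jar, the heavier one (about 5.7 N against 3.7 N), held upright and still about 47 mm above the beaker's mouth; the left jar is back in its own well and the hold-down bar is crosswise.

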